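Test the sample carousel's freewheel and bring the red vial to its station

TASK

Test the freewheel of the vial carousel that has the orange knob: first swing its lever counter-clockwise, seen from above, all the way back to its stop, where it clicks round loose and the vials stay still. Then swing the lever clockwise, so that it grips and carries the vials round, until the red-capped vial stands in line with the green mark, not past it, and let go of the knob. Leave the carousel with the blue knob alone.

Things in the scene. Friction and masses are not known exactly. Their poses are not given: they have to be found in the camera images.
- indexer: fixed white round base, 184 mm wide, of the carousel with the orange knob; origin on the table on the upright axis of carousel and lever, z up, x axis towards the green mark (16 mm wide tongue, 85 to 130 mm out, to 32 mm high). A steel saw-tooth wheel on the 160 mm carousel is clicked over by a pawl on the lever: loose counter-clockwise; clockwise it carries it after up to 15 degrees lost
- orange_knob (a point): centre of the upright orange knob on the grey lever (top 67 mm up): 22 mm wide, 45 mm high, this point 92 mm up, 115 mm from the axis; spins freely on its post. The lever swings 100 degrees: rear stop with the knob at 230 degrees counter-clockwise from the base's x axis, forward stop at 130; stop posts 68 mm high beside. Starts at 149 to 163 degrees. Needs 2 to 3 N; stays where left
- red_vial (a point): top centre of the only red cap, on a 13 mm wide vial fixed in the aluminium carousel 66 mm from the axis, 57 mm above the table like all its vials; it turns with the carousel, which friction holds where it is left. Starts 46 to 63 degrees counter-clockwise of the green mark; in line with the mark it lies on the base's x axis
- blue_knob (a point): centre of the blue knob, same size, on the lever of a second carousel of the same make (yellow and white caps) that stands beside; not to be used

How it is judged:
On the way:
1. the lever with the orange knob has been swung counter-clockwise to within about 12 degrees of its rear stop, and the red vial is still where it started, within 9 mm (y of orange_knob in the frame of indexer below -0.07 m and x of orange_knob in the frame of indexer below 0 m and distance of red_vial from where it was at the start of the episode below 0.009 m), for 0.1 s.
At the end, for the whole second after the job is handed in: the red-capped vial stands in line with the green mark, within 13 mm to either side, the lever has come forward from its rear stop by about 22 degrees or more, and everything is let go (x of red_vial in the frame of indexer above 0.05 m and y of red_vial in the frame of indexer between -0.013 and 0.013 m and y of orange_knob in the frame of indexer above -0.055 m); the robot touches nothing.
It fails at once if the lever of the carousel with the blue knob is moved by more than 25 mm (distance of blue_knob from where it was at the start of the episode above 0.025 m).
It also fails if it takes over 45 s, if anything falls off the work surface, if the arm or the gripper's body presses on something with over 40 N, if the wrist force passes 120 N, or if a joint passes its speed limit or range.

ROBOT

A 6-joint arm with a two-finger parallel gripper is mounted at the origin on the work surface. World frame = base frame: x ahead of the robot, y to its left, z up, the work surface at z = 0. Lengths are in m, angles in rad, forces in N, time in s.
With the tool pointing down it reaches from about 0.3 to 0.875 m from the base axis. Payload 6.4 kg.
Tool frame: the origin (TCP) lies midway between the tips of the shut fingers; the grasp point (between the pads) lies 19 mm behind it (grasp_offset is the distance from the TCP to the grasp point, in m); z points along the fingers, y is the line along which they close (so a half turn about z gives the same grasp; the last joint's range is limited). The gripper opens to 85 mm and grips with 20 to 120 N. Pads are 22 mm wide; open, the fingers measure 114 mm over their backs; the gripper's body (76 mm by 85 mm) begins 54 mm behind the grasp point. The pads swing forward as they close: fully open they stand 13 mm farther back than shut.
Start: joints at [-0.206, 0.181, 1.607, -0, 1.354, -0.206], TCP at [0.575, 0, 0.231] pointing down, gripper open.
Joint ranges: [-2.99, 2.99], [-0.89, 2.07], [0.3, 2.58], [-1.14, 4.28], [0, 2.63], [-3.12, 3.12]. Speed limits (rad/s): [2.57, 2.57, 3.01, 3.14, 3.14, 3.14].

INTERFACE

Orientations are given as a unit quaternion [w, x, y, z].
In Python, from bench import * gives the robot as it stands. The module is installed in compiled form; this text tells all that it offers.
- The arm moves only by the tool servo_tool, never from a script. Its argument "commands" is text: rows parted by semicolons, each of 7 numbers parted by spaces: the turn, a rotation vector about the tool's x, y, z in rad, then the shift along the tool's x, y, z in mm, then the opening, from 0 (shut) to 1 (fully open). In form: wx wy wz dx dy dz claw; .... A call has 1 to 5 rows; each row shifts and turns the commanded pose from where the row before left it, along the tool's axes as they then stand; what a row does not reach is not made up. A row lasts 1/8 s, in which the tool goes at most 62.5 mm and 10.7 degrees, less where a joint would pass 70% of its speed; a pose out of reach is approached as far as the arm can. A call with a gripper value outside its range is refused whole. The fingers move at their own pace and stop on an object; the grip force is fixed at half the most. Time passes only in rows, so rows that do not move let the fingers close. It gives the time, the measured TCP pose, the force, the opening and the grip force at its end, in the units of the state.
- get_obs(): the state, without advancing time (a new reading comes with each control period).
- camera(name): name is "scene" or "side" or "wrist"; returns the picture (384x512x3 uint8, blue, green, red); there is no depth.
- calibration(name): a dict with "fx", "fy", "cx", "cy" (pixels), "R" (3x3) and "t" (3): a world point X has camera coordinates R X + t. Camera axes: x right, y down, z forward; pixel columns grow to the right and rows downward; lengths in m; the calibration is good to about 2 mm. A picture is of the moment at which its call begins: read the wrist's pose just before it. calibration takes no time and is no camera call; for the wrist camera it gives the pose at the moment of the call.
- hand_in(): hands the job in; it is judged then, once.
The state is a dict: "time_s": time; "q": joint angles; "dq": joint speeds; "joint_efforts": joint torques, N m; "eef_pos": TCP position; "eef_rot": TCP orientation; "wrist_force": force on the tool from outside, world axes, zero at the start; "torque": the same for the moment, N m; "opening": opening from 0.0 (shut) to 1.0 (fully open); "grasp_force": force on a finger pad.
Only numpy, scipy, OpenCV 4.12 (cv2) and the standard library are available. Lean on these libraries where they do the work, as an engineer would, in place of code of your own. Each camera call takes 0.05 s, during which the arm holds its last target. There are 200 camera calls.

## Working session

There is one attempt and no reset: what is moved stays moved. The work goes in short steps, Python scripts to look and compute and a tool call to move; the robot and the scene stay as the last step left them, time stands still between calls to the robot, and variables do not carry over. Pictures are saved under pics/ and viewed, at most 10 in all, crops included, and the job is handed in when it is done.

Besides the shell and the picture viewer there is one more tool, called after ">>>" as name(argument=value, ...), one argument or row to a line, values as JSON. servo_tool: Moves the arm, as the interface text tells. Its arguments: {"type":"object","properties":{"commands":{"type":"string"}},"required":["commands"]}

```bash
mkdir -p pics
python3 - <<'E'
from bench import *
import cv2,numpy as np
for n in("scene","side"):
    cv2.imwrite(f"pics/{n}0.png",camera(n)); c=calibration(n); print(n,c)
o=get_obs(); print(o['time_s'],o['eef_pos'],o['eef_rot'],o['opening'])
a=cv2.imread("pics/scene0.png");b=cv2.imread("pics/side0.png")
cv2.imwrite("pics/both0.png",cv2.resize(np.vstack([a,b]),None,fx=.78,fy=.78))
E
```

```text
scene {'fx': 413.1713358222969, 'fy': 413.1713358222969, 'cx': 252.75273475408324, 'cy': 190.69175356788014, 'R': array([[ 0.88580726,  0.46351755,  0.022293  ],
       [ 0.26636852, -0.46853251, -0.84233313],
       [-0.37999119,  0.75208296, -0.53849598]]), 't': array([-0.48938738, -0.12207772,  1.29068417])}
side {'fx': 433.77972750372277, 'fy': 433.77972750372277, 'cx': 261.66275409651905, 'cy': 186.43822567937022, 'R': array([[ 0.85134773, -0.52455744,  0.00682168],
       [-0.40504888, -0.66553988, -0.6268908 ],
       [ 0.33338033,  0.53093894, -0.77907727]]), 't': array([-0.54019043,  0.26401922,  0.83981757])}
0.1 [5.74498631e-01 1.29137614e-04 2.30445883e-01] [-6.93026804e-04  7.07111429e-01  7.07101660e-01 -4.35811080e-04] 0.9979341126289508
```

View pics/scene0.png

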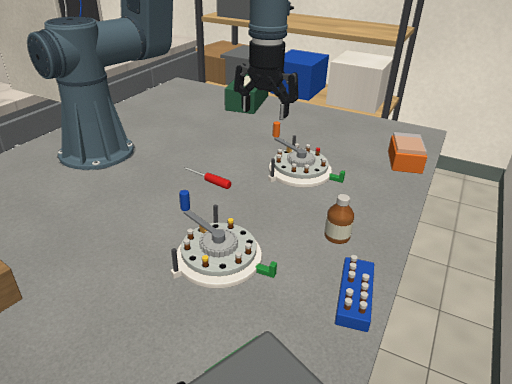

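View pics/side0.png

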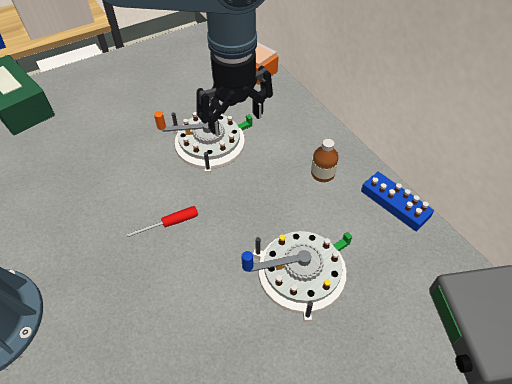

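The scene shows the orange carousel at about (301,165), with its knob at (276,129), red cap at (318,150) and green mark at (338,177). The side view has its base at (210,140), knob at (160,120) and green mark at (246,123). The gripper partly hides it there.

```bash
cat > h.py <<'E'
import cv2,numpy as np
def blob(im,kind,roi):
    x0,y0,x1,y1=roi; h=cv2.cvtColor(im,cv2.COLOR_BGR2HSV).astype(int); H,S,V=h[...,0],h[...,1],h[...,2]
    m={'orange':(H>5)&(H<16)&(S>190)&(V>120),'red':((H<4)|(H>174))&(S>150)&(V>90),'green':(H>50)&(H<80)&(S>120),'white':(S<30)&(V>215)}[kind]
    r=np.zeros_like(m);r[y0:y1,x0:x1]=m[y0:y1,x0:x1]
    n,l,st,c=cv2.connectedComponentsWithStats(r.astype(np.uint8))
    return sorted([(int(st[i,4]),c[i].round(1).tolist(),st[i,:4].tolist()) for i in range(1,n)],reverse=True)[:4]
def ray(c,p):
    d=c['R'].T@np.array([(p[0]-c['cx'])/c['fx'],(p[1]-c['cy'])/c['fy'],1]); return -c['R'].T@c['t'],d
def plane(c,p,z):
    o,d=ray(c,p); return o+d*(z-o[2])/d[2]
def proj(c,X):
    v=c['R']@np.array(X)+c['t']; return np.array([c['fx']*v[0]/v[2]+c['cx'],c['fy']*v[1]/v[2]+c['cy']])
E
python3 - <<'E'
from h import *
from bench import *
R={'scene':(255,110,360,200),'side':(140,95,275,175)}
for n in R:
    im=cv2.imread(f"pics/{n}0.png");c=calibration(n)
    for k in('orange','red','green','white'):
        b=blob(im,k,R[n]); print(n,k,b)
        if b and k!='white': print('   ',plane(c,b[0][1],{'orange':.092,'red':.055,'green':.022}[k]).round(4))
    x0,y0,x1,y1=R[n]; cv2.imwrite(f"pics/{n}c.png",cv2.resize(im[y0:y1,x0:x1],None,fx=5,fy=5,interpolation=2))
a,b=cv2.imread("pics/scenec.png"),cv2.imread("pics/sidec.png")
w=max(a.shape[1],b.shape[1]);p=lambda i:cv2.copyMakeBorder(i,0,0,0,w-i.shape[1],0)
v=np.vstack([p(a),p(b)]);s=600/v.shape[0];cv2.imwrite("pics/cc.png",cv2.resize(v,None,fx=s,fy=s))
E
```

```text
scene orange [(85, [276.2, 128.9], [273, 122, 7, 15])]
    [0.4972 0.2534 0.092 ]
scene red [(12, [317.5, 149.0], [316, 148, 4, 3])]
    [0.63  0.261 0.055]
scene green [(103, [337.5, 176.6], [330, 171, 15, 11]), (1, [255.0, 110.0], [255, 110, 1, 1])]
    [0.7179 0.1918 0.022 ]
scene white [(311, [303.3, 177.9], [274, 166, 57, 18]), (2, [270.0, 163.5], [270, 163, 1, 2]), (1, [324.0, 158.0], [324, 158, 1, 1]), (1, [309.0, 145.0], [309, 145, 1, 1])]
side orange [(135, [159.8, 120.1], [155, 111, 11, 19])]
    [0.4956 0.2539 0.092 ]
side red []
side green [(110, [245.9, 122.9], [238, 115, 14, 15])]
    [0.7086 0.2013 0.022 ]
side white [(559, [193.1, 148.8], [175, 131, 54, 35]), (421, [229.5, 144.5], [209, 114, 35, 54]), (53, [191.5, 120.8], [183, 118, 18, 6]), (50, [231.1, 142.4], [225, 136, 13, 12])]
```

View pics/cc.png

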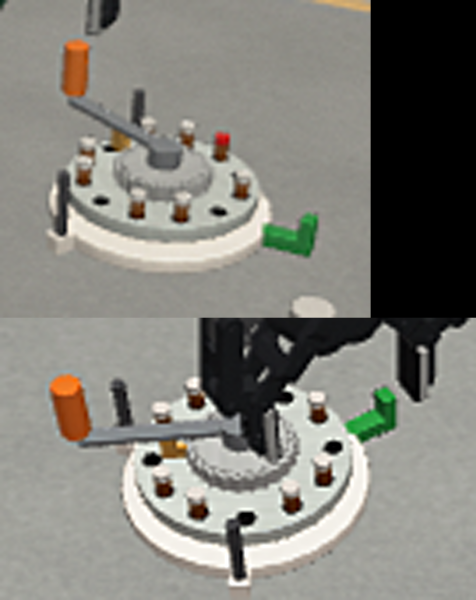

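The crop shows the orange knob on a lever pointing to the left rear, the red cap at the right rear and the green L-shaped mark on the right. The red cap is hidden by a finger in the side view. I'll take a wrist picture and solve for the axis.

Run:
```python
from h import *
from bench import *
from scipy.optimize import least_squares
c=calibration('wrist');im=camera('wrist');cv2.imwrite('pics/w0.png',im)
print('cam',(-c['R'].T@c['t']).round(3),c['R'][2].round(2))
def tri(cs,ps):
    A=0;b=0
    for c,p in zip(cs,ps):
        o,d=ray(c,p);d=d/np.linalg.norm(d);P=np.eye(3)-np.outer(d,d);A=A+P;b=b+P@o
    return np.linalg.solve(A,b)
s,d=calibration('scene'),calibration('side')
K=tri([s,d],[(276.2,128.9),(159.8,120.1)]);G=tri([s,d],[(337.5,176.6),(245.9,122.9)]);r=plane(s,(317.5,149),.056)
print(K,G,r)
f=lambda a:[np.hypot(*(K[:2]-a))-.115,np.hypot(*(r[:2]-a))-.066,np.hypot(*(G[:2]-a))-.110]
o=least_squares(f,[.605,.2]);a=o.x;print(a,o.fun)
an=lambda p:np.degrees(np.arctan2(*(p[:2]-a)[::-1]))
y=an(G);print('yaw',y,'knob',an(K)-y,'red',an(r)-y)
for k in('orange','red','green'): print(k,blob(im,k,(0,0,512,384)))
```

```text
cam [0.575 0.071 0.372] [-0.   -0.28 -0.96]
[0.4960826  0.25558414 0.09072414] [0.71369669 0.2105329  0.01154237] [0.63057125 0.25909917 0.056     ]
[0.60086258 0.20201081] [ 0.00268155 -0.00164407  0.00315547]
yaw 4.319209844363545 knob 148.60042517339542 red 58.188411521021166
orange []
red [(1695, [116.2, 138.0], [76, 124, 80, 29])]
green [(435, [350.0, 329.2], [334, 322, 34, 16]), (1, [430.0, 334.0], [430, 334, 1, 1]), (1, [383.0, 302.0], [383, 302, 1, 1]), (1, [378.0, 312.0], [378, 312, 1, 1])]
```

View pics/w0.png

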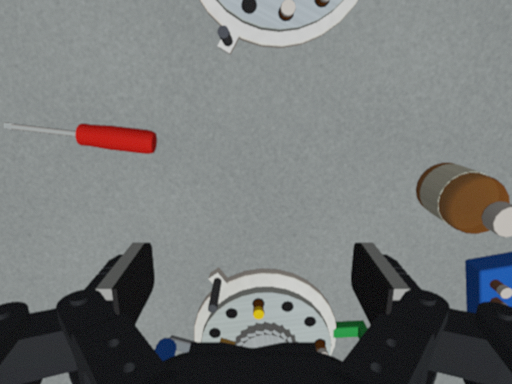

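The wrist camera looks toward −y. It shows the near rim of the orange carousel at the top centre and the blue one at the bottom. I'll move over the far side of the orange carousel to get a proper view.

>>> servo_tool(
  commands="0 0 0 58 5 -22 1; 0 0 0 58 5 -22 1; 0 0 0 58 5 -22 1; 0 0 0 58 5 -22 1; 0 0 0 58 5 -22 1",
)

```text
time_s: 0.78
eef_pos: [0.5998, 0.2919, 0.3417]
eef_rot: [-0.0, 0.707, 0.707, -0.0]
wrist_force: [1.0, -0.3, -0.1]
opening: 0.997
grasp_force: 0.0
```

>>> servo_tool(
  commands="0 0 0 0 0 0 1; 0 0 0 0 0 0 1",
)

```text
time_s: 1.02
eef_pos: [0.5996, 0.2898, 0.3403]
eef_rot: [-0.0, 0.707, 0.707, -0.001]
wrist_force: [-0.2, -0.4, -0.2]
opening: 1.002
grasp_force: 0.0
```

Run:
```python
from h import *
from bench import *
c=calibration('wrist');im=camera('wrist');cv2.imwrite('pics/w1.png',im);np.savez('w1.npz',**c)
cv2.imwrite('pics/side1.png',camera('side'))
for k in('orange','red','green','white'):
    b=blob(im,k,(0,0,512,384)); print(k,b[:3])
    if k!='white':
        for q in b[:2]:print('   ',plane(c,q[1],{'orange':.1145,'red':.057,'green':.022}[k]).round(4))
print(blob(cv2.imread('pics/side1.png'),'red',(140,95,275,175)))
```

```text
orange [(311, [438.3, 48.7], [430, 0, 19, 103]), (36, [166.0, 182.9], [156, 178, 16, 16]), (8, [448.2, 95.5], [448, 92, 2, 8])]
    [0.7893 0.4023 0.1145]
    [0.5016 0.2603 0.1145]
red [(429, [157.4, 308.3], [140, 300, 33, 17]), (60, [273.8, 166.1], [270, 162, 8, 9])]
    [0.4598 0.0526 0.057 ]
    [0.6277 0.2673 0.057 ]
green [(327, [328.3, 196.6], [313, 191, 31, 14]), (1, [496.0, 349.0], [496, 349, 1, 1]), (1, [383.0, 293.0], [383, 293, 1, 1])]
    [0.7092 0.2147 0.022 ]
    [ 1.0044 -0.0504  0.022 ]
white []
[(18, [207.1, 110.8], [205, 109, 5, 5])]
```

View pics/w1.png

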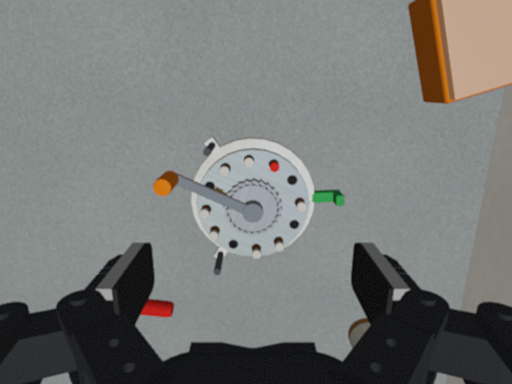

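The wrist view shows the whole carousel: hub (253,211), knob top about (163,186), red cap (274,166), green mark (328,197), and stops at (209,148) and (219,262).

Run:
```python
from h import *
from bench import *
from scipy.optimize import least_squares
c=dict(np.load('w1.npz'));im=cv2.imread('pics/w1.png')
for p in[(253,211),(252,213)]:print('hub',plane(c,p,.07).round(4))
h=cv2.cvtColor(im,cv2.COLOR_BGR2HSV).astype(int)
m=np.zeros(h.shape[:2],bool);m[165:205,145:185]=(h[165:205,145:185,1]>120)&(h[165:205,145:185,0]<20)
l=(m&(h[...,2]>0));ys,xs=np.where(l);print('knob all',xs.mean(),ys.mean(),xs.min(),xs.max(),ys.min(),ys.max(),plane(c,(xs.mean(),ys.mean()),.092).round(4))
# rim: rays from hub outward, last bright->grey edge
g=cv2.GaussianBlur(cv2.cvtColor(im,cv2.COLOR_BGR2GRAY),(3,3),0).astype(int)
P=[]
for t in range(0,360,3):
    r=np.arange(50,75,.5);x=(253+r*np.cos(np.radians(t)));y=(200+r*np.sin(np.radians(t)))
    v=cv2.remap(g.astype(np.float32),x.astype(np.float32)[None],y.astype(np.float32)[None],1)[0]
    d=v[4:]-v[:-4];i=d.argmin()
    if d[i]<-25:P.append(plane(c,(x[i+2],y[i+2]),.012)[:2])
P=np.array(P)
f=lambda a:np.hypot(*(P-a[:2]).T)-a[2]
o=least_squares(f,[.6,.2,.092],loss='soft_l1',f_scale=.002);print(len(P),o.x,np.median(abs(o.fun)))
s,d=calibration('scene'),calibration('side')
# red triangulation of three views
A=0;b=0
for cc,p in((s,(317.5,149)),(d,(207.1,110.8)),(c,(273.8,166.1))):
    q,e=ray(cc,p);e/=np.linalg.norm(e);Q=np.eye(3)-np.outer(e,e);A=A+Q;b=b+Q@q
print('red',np.linalg.solve(A,b))
for p in((313,197),(341,199)):print('green ends',plane(c,p,.02).round(4))
```

```text
hub [0.6007 0.2101 0.07  ]
hub [0.5994 0.2073 0.07  ]
knob all 165.2602409638554 183.2867469879518 153 177 171 195 [0.4947 0.2537 0.092 ]
96 [0.59973689 0.20552783 0.0914098 ] 0.00029422371188067564
red [0.62819355 0.26626991 0.05231652]
green ends [0.6876 0.2134 0.02  ]
green ends [0.7284 0.2104 0.02  ]
```

>>> servo_tool(
  commands="0 0 0 -18 -52 0 1; 0 0 0 -18 -52 0 1; 0 0 0 0 0 60 1; 0 0 0 0 0 60 1; 0 0 0 0 0 50 0.8",
)

```text
time_s: 1.75
eef_pos: [0.4951, 0.2521, 0.169]
eef_rot: [-0.0, 0.708, 0.706, -0.001]
wrist_force: [-0.3, -0.9, -0.7]
opening: 0.813
grasp_force: 0.0
```

Run:
```python
from h import *
from bench import *
print(get_obs()['eef_pos'])
c=calibration('wrist');im=camera('wrist');cv2.imwrite('pics/w2.png',im)
s=camera('side');cv2.imwrite('pics/side2.png',s);d=calibration('side')
print('knob',blob(s,'orange',(140,95,275,175)),'expect',proj(d,(.4955,.2545,.092)))
h=cv2.cvtColor(s,cv2.COLOR_BGR2HSV);m=cv2.inRange(h,(108,150,60),(125,255,255))[220:300,220:270];y,x=np.where(m)
print('blue',plane(d,(x.mean()+220,y.mean()+220),.092))
cv2.imwrite('pics/p2.png',np.vstack([cv2.resize(im,None,fx=.6,fy=.6),cv2.resize(s[90:180,140:294],(307,180))]))
```

```text
[0.49507742 0.25213085 0.16895431]
knob [(136, [159.8, 120.2], [155, 111, 11, 19])] expect [159.67066256 119.9633427 ]
blue [ 0.48133227 -0.19494094  0.092     ]
```

View pics/p2.png

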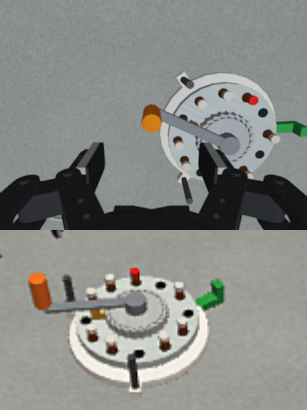

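The knob is centred between the fingers and nothing has moved. The blue knob is about 0.45 m away in y. I'll descend and close.

>>> servo_tool(
  commands="0 0 0 1 0 30 0.8; 0 0 0 1 0 30 0.8; 0 0 0 0 0 29 0.8; 0 0 0 0 0 0 0.2; 0 0 0 0 0 0 0.2",
)

```text
time_s: 2.48
eef_pos: [0.4977, 0.256, 0.0846]
eef_rot: [0.001, 0.707, 0.707, 0.001]
wrist_force: [0.3, 0.6, 0.3]
opening: 0.382
grasp_force: 0.0
```

>>> servo_tool(
  commands="0 0 0 0 0 0 0.2; 0 0 0 0 0 0 0.2",
)

```text
time_s: 2.72
eef_pos: [0.4974, 0.2566, 0.0848]
eef_rot: [0.001, 0.707, 0.707, 0.002]
wrist_force: [-2.6, 0.3, 6.1]
opening: 0.236
grasp_force: 58.6
```

>>> servo_tool(
  commands="0 0 0 -13.9 -5.6 0 0.2; 0 0 0 -14.6 -3.8 0 0.2; 0 0 0 -14.9 -1.8 0 0.2; 0 0 0 -15 0 0 0.2; 0 0 0 0 0 0 0.2",
)

```text
time_s: 3.35
eef_pos: [0.4848, 0.1967, 0.0847]
eef_rot: [0.0, 0.707, 0.707, 0.0]
wrist_force: [-7.6, -0.7, 14.4]
opening: 0.239
grasp_force: 60.3
```

Run:
```python
from h import *
from bench import *
s=camera('side');cv2.imwrite('pics/side3.png',s)
print(blob(s,'red',(140,95,275,175)),blob(s,'orange',(140,95,275,175)))
o=get_obs();v=o['eef_pos'][:2]-np.array([.6,.2065]);print(np.hypot(*v),np.degrees(np.arctan2(v[1],v[0])),o['wrist_force'])
```

```text
[(19, [207.1, 110.8], [205, 109, 5, 5])] [(126, [165.3, 134.9], [160, 126, 11, 19])]
0.11559717584832735 -175.25974310611343 [-8.04580913 -1.1195559  14.67632663]
```

The red cap hasn't moved and the lever follows. I'll continue to the rear stop.

>>> servo_tool(
  commands="0 0 0 -14.9 3.1 0 0.2; 0 0 0 -14.5 4.5 0 0.2; 0 0 0 -13.8 5.9 0 0.2; 0 0 0 -12.9 7.6 0 0.2; 0 0 0 0 0 0 0.2",
)

```text
time_s: 4.03
eef_pos: [0.5051, 0.1385, 0.0846]
eef_rot: [0.0, 0.707, 0.707, -0.002]
wrist_force: [-14.1, -10.7, 21.1]
opening: 0.241
grasp_force: 60.9
```

>>> servo_tool(
  commands="0 0 0 -8 6 0 0.2; 0 0 0 -7 6 0 0.2; 0 0 0 0 0 0 0.2",
)

```text
time_s: 4.4
eef_pos: [0.5176, 0.1233, 0.0846]
eef_rot: [0.001, 0.707, 0.707, -0.002]
wrist_force: [-11.3, -11.4, 17.3]
opening: 0.238
grasp_force: 60.5
```

```bash
cat > q.py <<'E'
from h import *
from bench import *
import sys
s=camera('side');cv2.imwrite(f'pics/side_{sys.argv[1]}.png',s);z=camera('scene');cv2.imwrite(f'pics/scene_{sys.argv[1]}.png',z)
o=get_obs();v=o['eef_pos'][:2]-np.array([.6,.2065]);print(o['time_s'],np.hypot(*v),np.degrees(np.arctan2(v[1],v[0]))%360,o['wrist_force'].round(1))
for n,i,r in(('side',s,(140,95,275,175)),('scene',z,(255,130,360,200))):
    for b in blob(i,'red',r)[:2]:
        p=plane(calibration(n),b[1],.0545)[:2];w=p-[.6,.2065];print(n,b[:2],p.round(4),'r',np.hypot(*w).round(4),'ang',np.degrees(np.arctan2(w[1],w[0])).round(1))
E
python3 q.py a
```

```text
4.5 0.11708951308411412 225.1416650663744 [-11.1 -12.4  17.9]
side (1, [206.0, 109.0]) [0.6281 0.2719] r 0.0711 ang 66.7
scene (12, [317.5, 149.0]) [0.6297 0.262 ] r 0.0629 ang 61.9
```

>>> servo_tool(
  commands="0 0 0 -4 3.2 0 0.2; 0 0 0 -4 3.2 0 0.2; 0 0 0 0 0 0 0.2",
)

```text
time_s: 4.88
eef_pos: [0.525, 0.1162, 0.0847]
eef_rot: [0.002, 0.707, 0.707, -0.001]
wrist_force: [-6.5, -8.8, 13.8]
opening: 0.242
grasp_force: 60.0
```

>>> servo_tool(
  commands="0 0 0 -2 2 0 0.2; 0 0 0 0 0 0 0.2",
)

```text
time_s: 5.12
eef_pos: [0.527, 0.1144, 0.0847]
eef_rot: [0.002, 0.707, 0.707, -0.001]
wrist_force: [-4.9, -8.0, 12.8]
opening: 0.236
grasp_force: 60.0
```

```bash
python3 q.py b
```

```text
5.225 0.11752391087998297 231.5692275372445 [-6.4 -7.8 13. ]
side (2, [208.5, 109.5]) [0.6328 0.2667] r 0.0685 ang 61.4
scene (12, [317.5, 149.0]) [0.6297 0.262 ] r 0.0629 ang 61.9
```

>>> servo_tool(
  commands="0 0 0 -2 2 0 0.2; 0 0 0 0 0 0 0.2",
)

```text
time_s: 5.48
eef_pos: [0.5292, 0.1126, 0.0847]
eef_rot: [0.002, 0.707, 0.707, -0.0]
wrist_force: [-4.4, -7.1, 11.2]
opening: 0.239
grasp_force: 59.9
```

>>> servo_tool(
  commands="0 0 0 10.3 -11.3 0 0.2; 0 0 0 11.7 -9.9 0 0.2; 0 0 0 12.9 -8.3 0 0.2; 0 0 0 13.8 -6.5 0 0.2; 0 0 0 0 0 0 0.2",
)

```text
time_s: 6.1
eef_pos: [0.4919, 0.1632, 0.0846]
eef_rot: [0.0, 0.707, 0.708, -0.0]
wrist_force: [-8.4, -3.2, 14.8]
opening: 0.239
grasp_force: 60.4
```

```bash
python3 q.py c
```

```text
6.2 0.11641611048558796 202.0494696899152 [-8.8 -2.7 15.2]
side (16, [218.7, 111.8]) [0.6517 0.2447] r 0.0642 ang 36.4
scene (12, [323.1, 153.3]) [0.6534 0.2441] r 0.0653 ang 35.1
```

The pawl grips: the red cap is now at about 36° in world axes and needs to reach about 2.5°.

>>> servo_tool(
  commands="0 0 0 14.5 -4.8 0 0.2; 0 0 0 15 -2.9 0 0.2; 0 0 0 15.2 -0.9 0 0.2; 0 0 0 0 0 0 0.2",
)

```text
time_s: 6.7
eef_pos: [0.4846, 0.2087, 0.0847]
eef_rot: [0.001, 0.707, 0.708, 0.001]
wrist_force: [-3.2, 0.6, 12.3]
opening: 0.236
grasp_force: 59.7
```

```bash
python3 q.py d
python3 - <<'E'
from h import *
a=cv2.imread('pics/scene_d.png')[130:200,255:360];b=cv2.imread('pics/side_d.png')[95:175,140:275]
f=lambda i:cv2.resize(i,(560,int(560*i.shape[0]/i.shape[1])),interpolation=2)
v=np.vstack([f(a),f(b)]);s=600/v.shape[0];cv2.imwrite('pics/d.png',cv2.resize(v,None,fx=s,fy=s))
E
```

```text
6.8 0.11544275633431755 179.1062761104285 [-3.8  0.4 10.6]
side (17, [226.7, 115.5]) [0.6628 0.2211] r 0.0644 ang 13.1
scene (14, [323.9, 157.6]) [0.6643 0.2199] r 0.0657 ang 11.7
```

View pics/d.png

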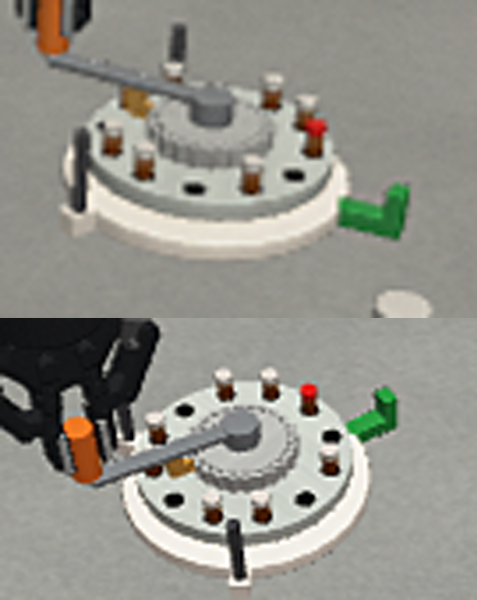

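The red cap is about 10° short of the mark in both views. I'll carry it 9° further.

>>> servo_tool(
  commands="0 0 0 9 0.4 0 0.2; 0 0 0 9 1.2 0 0.2; 0 0 0 0 0 0 0.2",
)

```text
time_s: 7.18
eef_pos: [0.4867, 0.2264, 0.0847]
eef_rot: [0.001, 0.707, 0.707, 0.002]
wrist_force: [-2.2, 0.5, 9.1]
opening: 0.237
grasp_force: 59.6
```

```bash
python3 q.py e
python3 - <<'E'
from h import *
from bench import *
# expected tongue centroid for yaw: midline of tongue, compare tongue foot at rim vs. image
for n,R in(('scene',(320,165,360,190)),('side',(225,105,275,140))):
    im=cv2.imread(f'pics/{n}_e.png');c=calibration(n);b=blob(im,'green',R)[0]
    x0,y0,w,h=b[2];print(n,b)
    for y in (0,2.5,5): print(y,[proj(c,(.6+r*np.cos(np.radians(y)),.2060+r*np.sin(np.radians(y)),z)).round(1).tolist() for r,z in((.092,.012),(.128,.02),(.128,.032))])
E
```

```text
7.275 0.11501021643359041 170.14986142277672 [-2.5  1.   9.5]
side (18, [229.3, 117.3]) [0.6652 0.2115] r 0.0654 ang 4.4
scene (16, [323.5, 159.5]) [0.6672 0.2084] r 0.0672 ang 1.6
scene (104, [337.6, 176.6], [330, 171, 15, 11])
0 [[329.8, 175.1], [342.4, 175.9], [343.0, 172.2]]
2.5 [[330.2, 174.5], [343.0, 175.0], [343.6, 171.3]]
5 [[330.6, 173.8], [343.5, 174.1], [344.1, 170.4]]
side (110, [245.9, 122.9], [238, 115, 14, 15])
0 [[239.8, 126.8], [251.2, 119.9], [251.2, 116.5]]
2.5 [[239.0, 125.9], [250.1, 118.7], [250.1, 115.4]]
5 [[238.2, 125.1], [249.0, 117.6], [248.9, 114.2]]
```

The red cap is at about 3° and the mark at about 2°, which is well within tolerance. I'll release and lift.

>>> servo_tool(
  commands="0 0 0 0 0 0 0.8; 0 0 0 0 0 0 0.8; 0 0 0 0 0 0 0.8; 0 0 0 0 0 0 0.8",
)

```text
time_s: 7.78
eef_pos: [0.4852, 0.2258, 0.0822]
eef_rot: [-0.0, 0.707, 0.707, -0.0]
wrist_force: [0.9, 0.2, 0.2]
opening: 0.797
grasp_force: 0.0
```

>>> servo_tool(
  commands="0 0 0 0 0 -30 0.8; 0 0 0 0 0 -50 0.8; 0 0 0 30 40 -50 0.8; 0 0 0 30 40 -35 0.8; 0 0 0 0 0 0 0.8",
)

```text
time_s: 8.4
eef_pos: [0.5644, 0.2843, 0.2452]
eef_rot: [0.002, 0.707, 0.707, 0.004]
wrist_force: [-0.3, 0.8, -1.3]
opening: 0.802
grasp_force: 0.0
```

```bash
python3 q.py f
python3 - <<'E'
from h import *
from bench import *
c=calibration('wrist');im=camera('wrist');cv2.imwrite('pics/wf.png',im)
for k,z in(('red',.057),('green',.02)):
    for b in blob(im,k,(0,0,512,384))[:2]: print(k,b,plane(c,b[1],z).round(4))
E
```

```text
8.5 0.08567197844577815 117.69840061727733 [-0.8 -0.2 -0.9]
side (18, [229.3, 117.3]) [0.6652 0.2115] r 0.0654 ang 4.4
scene (16, [323.5, 159.5]) [0.6672 0.2084] r 0.0672 ang 1.6
red (159, [177.6, 347.3], [170, 341, 15, 15]) [0.4728 0.0645 0.057 ]
red (99, [351.1, 228.9], [346, 223, 11, 12]) [0.664  0.2147 0.057 ]
green (573, [381.9, 216.4], [361, 208, 41, 20]) [0.71   0.2145 0.02  ]
green (1, [492.0, 369.0], [492, 369, 1, 1]) [ 0.8802 -0.0026  0.02  ]
```

View pics/wf.png

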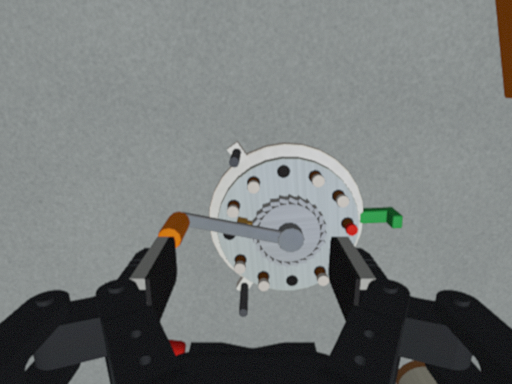

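The final wrist view shows the red cap (351,229) in line with the green mark (382,216), within about 3 mm, and the knob free. I'll hand in.

```bash
python3 -c "
from bench import *
print(hand_in())"
```

```text
the job is handed in; nothing more can be done
None
```

I swung the orange-knob lever back to within a degree or two of its rear stop with the vials still, brought it clockwise until the red cap was within about 3 mm of the green mark, let go, and handed in at about 8.5 s; the judge gave no verdict back, and I did not go near the blue-knob carousel.

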